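# Close the casting mould

### The job

Close the two-part casting mould: pick up the loose holed plate by its grip bar and lower it over the two locating pins of the bed until it rests flush on the bed. Then slide the end block along its rails until its face butts flush against the end of the plate, with no gap left. Leave everything else on the bench where it stands.

Things in the scene. Friction and masses are not known exactly. Their poses are not given: they have to be found in the camera images.
- mould_bed: Lower mould half: aluminium bed fixed to the worktop, 80 mm wide (x), 240 mm long (y); origin at the centre of its underside, z up. Its flat top (deck) is 20 mm above the worktop. A 16 mm wide slot runs along its whole length at x = 0. Its +y end is open. Two small clamp screws stick out 11 mm from the -x side, below the deck.
- pin_zone (a point): Point fixed on the bed's deck at bed x = 0, y = -35 mm; axes of the bed. Two upright steel pins stand in the slot on the line x = 0, 90 mm apart along y: 10 mm thick, 22 mm above the deck, the top 3 mm tapering to 7 mm. Their strip is clamped rigidly; the midpoint between them is up to 12 mm off this point along y, either way, not reported: find it by touch or eye. Across x and in yaw they are true.
- rail_mid (a point): Point fixed on the deck at bed x = 0, y = +75 mm, midway between two guide rails that run along y from +30 to +120 mm on the bed, 8 mm above the deck, 57 mm apart between their inner faces.
- plate_centre (a point): Upper mould half, loose, 0.19 to 0.33 kg: flat aluminium plate 50 (x) x 120 (y) x 12 mm thick, lying underside down, with two upright 11.5 mm through holes at x = 0, y = +45 and -45 mm. A grip bar stands on its middle: 16 mm wide (x), 50 long (y), rising 28 mm above the plate. This point is the centre, 20 mm above the underside; z up. Either way round fits.
- block_centre (a point): End block, loose, 0.12 to 0.23 kg: plain aluminium block 54 (x) x 44 (y) x 26 mm high, standing on the deck between the rails, free to slide along the bed's y, towards -y to meet the plate. This point is its centre, 13 mm above its underside; its axes start about parallel to the bed's.
- tape_roll: Bystander, roll of masking tape lying flat, 66 mm across, 19 mm high, loose, origin at the centre of its underside.
- weight_1: Bystander, brass knob weight, 25 mm across, 30 mm high, loose, origin at the centre of its underside.
- vial_1: Bystander, small glass vial with black screw cap, 24 mm across, 56 mm high, loose, origin at the centre of its underside.
- glass_beaker: Bystander, empty clear glass beaker, 58 mm across, 70 mm high, loose, origin at the centre of its underside.
Mind the look-alikes: they are no part of the job. What is shaped like the part that bears block_centre but green is not meant.

How it is judged:
On the way, in this order (a step that is already met when the one before it is completed fails the run):
1. the plate rests flush on the bed, over the pins (x of plate_centre in the frame of mould_bed between -0.004 and 0.004 m and y of plate_centre in the frame of mould_bed between -0.051 and -0.019 m and z of plate_centre in the frame of mould_bed between 0.0375 and 0.0418 m and angle between plate_centre's own z axis and vertical below 0.025 rad and angle between the y axis of plate_centre and the y axis of mould_bed, either way round below 0.04 rad), for 0.3 s.
2. the end block butts against the plate (z of block_centre in the frame of mould_bed between 0.0305 and 0.035 m and x of block_centre in the frame of mould_bed between -0.005 and 0.005 m and y of block_centre in the frame of mould_bed between 0.02 and 0.075 m and horizontal distance between plate_centre and block_centre below 0.084 m and angle between the y axis of block_centre and the y axis of mould_bed, either way round below 0.04 rad and angle between block_centre's own z axis and vertical below 0.03 rad), for 0.3 s.
At the end, for the whole second after the job is handed in: The plate rests flat on the bed over both pins (within 1.8 mm of full depth, level within 0.025 rad, square to the bed within 0.04 rad), and the end block stands flat on the deck between the rails, square within 0.04 rad, with less than 2 mm gap between it and the plate (all of step 1 and all of step 2); the robot touches nothing.
It fails at once if the tape_roll is moved by more than 2 cm (distance of tape_roll from where it was at the start of the episode above 0.02 m).
It fails at once if the weight_1 is moved by more than 2 cm (distance of weight_1 from where it was at the start of the episode above 0.02 m).
It fails at once if the vial_1 is moved by more than 2 cm (distance of vial_1 from where it was at the start of the episode above 0.02 m).
It fails at once if the glass_beaker is moved by more than 2 cm (distance of glass_beaker from where it was at the start of the episode above 0.02 m).
It also fails if it takes over 64 s, if anything falls off the work surface, if the arm or the gripper's body presses on something with over 40 N, if the wrist force passes 120 N, or if a joint passes its speed limit or range.

### The arm

A 7-joint arm with a two-finger parallel gripper is mounted at the origin on a cart in front of the work surface, level with it; the furniture and walls round the work are solid. World frame = base frame: x ahead of the robot, y to its left, z up, the work surface at z = 0. Lengths are in m, angles in rad, forces in N, time in s.
With the tool pointing down it reaches from about 0.425 to 0.95 m from the base axis. Payload 4.7 kg.
Tool frame: the origin (TCP) lies at the very end of the fingers, on their centre line; the grasp point (between the pads) lies 19 mm behind it; y points along the fingers, x is the direction in which the jaws open and shut, and the axes are right-handed (so a half turn about y gives the same grasp; the last joint's range is limited). The gripper opens to 87 mm and grips with 3 to 60 N. Pads are 19 mm wide; open, the fingers measure 117 mm over their backs; the gripper's body (75 mm by 190 mm) begins 51 mm behind the grasp point.
Start: joints at [-1.348, 0.469, -0.049, 1.532, 0.024, 1.141, -0.082], TCP at [0.168, 0.654, 0.223] pointing down, gripper open.
Joint ranges: [-2.59, 2.59], [-0.33, 1.99], [-1.39, 1.29], [0.1, 2.45], [-1.04, 4.18], [0.21, 1.99], [-2.66, 2.66]. Speed limits (rad/s): [2.57, 2.57, 3.14, 3.14, 3.14, 3.14, 3.14].

### API

Orientations are given as a 3x3 rotation matrix whose columns are the frame's x, y, z axes.
In Python, from plant import read_state, snapshot, job_done gives the robot as it stands.
- The arm moves only by the tool servo_tool, never from a script. Its argument "motion" is one flat list of numbers, 7 for each row, row after row: the shift along the tool's x, y, z in mm, then the turn, a rotation vector about the tool's x, y, z in rad, then the closure, from 0 (fully open) to 1 (shut). In form: [tx, ty, tz, ax, ay, az, grip, tx, ty, tz, ax, ay, az, grip, ...]. A call has 1 to 12 rows; each row is the pose to reach, as a shift and turn from the pose commanded when the call began, along the tool's axes at that moment; what a row does not reach only later rows make up. A row lasts 1/8 s, in which the tool goes at most 62.5 mm and 10.7 degrees, less where a joint would pass 70% of its speed; a pose out of reach is approached as far as the arm can. A call with a gripper value outside its range is refused whole. The fingers move at their own pace and stop on an object; "force" is the grip in N (left out, the last holds). Time passes only in rows, so rows that repeat a pose let the fingers close. It gives the time, the measured TCP pose, the force and the opening at its end, in the units of the state.
- read_state(): the state, without advancing time (a new reading comes with each control period).
- snapshot(name): name is "scene" or "top" or "wrist"; returns a dict with "pixels" (400x640x3 uint8, red, green, blue), "z_map" (400x640 float32, m along the optical axis (not along the pixel's ray), 0 where there is no reading), "K" (3x3 intrinsics, pixels), "cam_to_world" (4x4, takes a point from camera to world coordinates). Camera axes: x right, y down, z forward; pixel columns grow to the right and rows downward; lengths in m; the calibration is good to about 2 mm. The wrist camera is an equidistant fisheye: a pixel r from the principal point sees the ray r / f radians off the axis. A picture is of the moment at which its call begins.
- job_done(): hands the job in, once; it reports no verdict.
The state is a dict: "time": time; "joint_positions": joint angles; "dq": joint speeds; "joint_efforts": joint torques, N m; "tcp_pos": TCP position; "tcp_rot": TCP orientation; "contact_force": force on the tool from outside, world axes, zero at the start; "torque": the same for the moment, N m; "finger_gap": finger opening in m.
Only numpy, scipy, OpenCV 4.12 (cv2) and the standard library are available. Lean on these libraries where they do the work, as an engineer would, in place of code of your own. Each camera call takes 0.05 s, during which the arm holds its last target.

## Working session

There is one attempt and no reset: what is moved stays moved. The work goes in short steps, Python scripts to look and compute and a tool call to move; the robot and the scene stay as the last step left them, time stands still between calls to the robot, and variables do not carry over. Pictures are saved under pics/ and viewed, and the job is handed in when it is done.

Besides the shell and the picture viewer there is one more tool, called after ">>>" as name(argument=value, ...) on one line, values as JSON. servo_tool: Moves the arm, as the interface text tells. Its arguments: {"type":"object","properties":{"motion":{"type":"array"},"force":{"type":"number"}},"required":["motion"]}

```bash
mkdir -p pics; cat > h.py <<'E'
import numpy as np, cv2
from plant import read_state, snapshot, job_done
def save(s,n): cv2.imwrite('pics/'+n,cv2.cvtColor(s['pixels'],cv2.COLOR_RGB2BGR))
def store(n):
    s=snapshot(n); np.savez('/tmp/'+n+'.npz',**s); return s
def load(n): return dict(np.load('/tmp/'+n+'.npz'))
def ray(s,u,v):
    K=s['K'];T=s['cam_to_world']
    d=T[:3,:3]@np.array([(u-K[0,2])/K[0,0],(v-K[1,2])/K[1,1],1.]);return T[:3,3],d
def onplane(s,u,v,z):
    o,d=ray(s,u,v);return o+d*(z-o[2])/d[2]
def pts(s):
    K=s['K'];T=s['cam_to_world'];z=s['z_map'];v,u=np.mgrid[:400,:640]
    p=np.stack([(u-K[0,2])/K[0,0]*z,(v-K[1,2])/K[1,1]*z,z],-1)
    P=p@T[:3,:3].T+T[:3,3];P[z==0]=np.nan;return P
E
python3 - <<'E'
from h import *
for n in ['scene','top']:
    s=store(n); save(s,n+'0.png'); print(n,s['K'].tolist(),s['cam_to_world'].round(4).tolist())
st=read_state()
for k in st: print(k,np.round(st[k],4).tolist())
E
```

```text
scene [[444.646970991822, 0.0, 320.1737464064714], [0.0, 444.646970991822, 198.1099379904924], [0.0, 0.0, 1.0]] [[-0.885, -0.2833, 0.3694, 0.276], [-0.4651, 0.572, -0.6756, 0.6107], [-0.0199, -0.7697, -0.638, 0.5951], [0.0, 0.0, 0.0, 1.0]]
top [[495.34427624064176, 0.0, 317.20606947009804], [0.0, 495.34427624064176, 197.7009314795332], [0.0, 0.0, 1.0]] [[0.0195, -0.991, 0.1325, 0.4152], [-0.9997, -0.0214, -0.013, 0.0393], [0.0157, -0.1322, -0.9911, 1.146], [0.0, 0.0, 0.0, 1.0]]
time 0.1
joint_positions [-1.3479, 0.4694, -0.0486, 1.5336, 0.0241, 1.141, -0.0823]
dq [0.0005, -0.0017, -0.0016, -0.004, 0.001, -0.0004, -0.0001]
joint_efforts [0.0003, -50.9172, -0.0812, -23.6826, -0.0614, 0.0346, 0.0001]
tcp_pos [0.168, 0.6532, 0.2216]
tcp_rot [[0.2491, -0.0004, -0.9685], [0.9685, -0.0017, 0.2491], [-0.0018, -1.0, -0.0001]]
contact_force [0.0364, -0.189, -0.2637]
torque [-0.0145, -0.0185, -0.003]
finger_gap 0.0869
```

View pics/scene0.png

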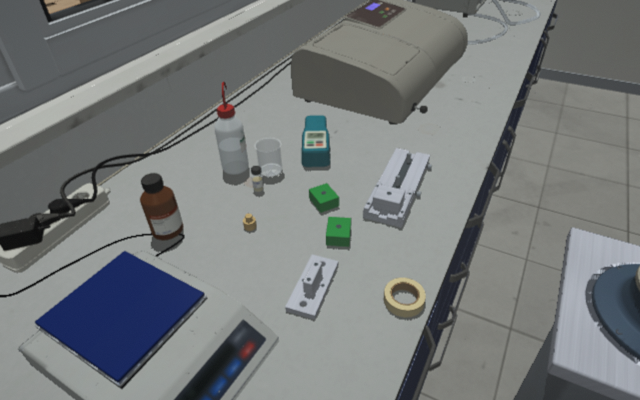

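View pics/top0.png

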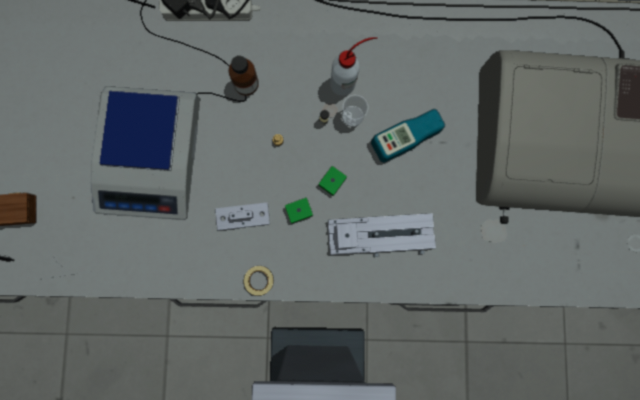

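Scene 0: the plate is at top (242,216) / scene (313,286), and the bed is at top (381,235). The block is on the bed at top (346,235), at the end with the rails. The candidates for the block are the grey one at (346,235) and the green ones at (298,210) and (333,181). The description rules out green, so I choose the grey one. There is only one holed plate. Next I'll check the choice in close crops and use depth.

```bash
python3 - <<'E'
from h import *
s=load('top'); c=load('scene')
a=cv2.resize(s['pixels'][185:275,200:450],None,fx=3.2,fy=3.2,interpolation=cv2.INTER_CUBIC)
b=cv2.resize(c['pixels'][140:330,270:440],None,fx=3,fy=3,interpolation=cv2.INTER_CUBIC)
cv2.imwrite('pics/topc.png',a[...,::-1]);cv2.imwrite('pics/scc.png',b[...,::-1])
P=pts(s)
# heights along the bed
for v in (225,235,245): print(v,[(u,*(P[v,u]*1000).round().tolist()) for u in range(325,442,6)])
for v in (212,216,220): print(v,[(u,*(P[v,u]*1000).round().tolist()) for u in range(212,275,5)])
E
```

```text
225 [(325, 505.0, 5.0, 1.0), (331, 504.0, -8.0, 21.0), (337, 502.0, -20.0, 46.0), (343, 502.0, -34.0, 46.0), (349, 503.0, -47.0, 44.0), (355, 503.0, -60.0, 48.0), (361, 505.0, -77.0, 18.0), (367, 505.0, -90.0, 20.0), (373, 506.0, -104.0, 22.0), (379, 506.0, -117.0, 22.0), (385, 506.0, -131.0, 20.0), (391, 506.0, -145.0, 21.0), (397, 507.0, -159.0, 20.0), (403, 507.0, -173.0, 19.0), (409, 508.0, -187.0, 17.0), (415, 508.0, -200.0, 19.0), (421, 508.0, -214.0, 20.0), (427, 508.0, -227.0, 21.0), (433, 509.0, -242.0, 18.0), (439, 510.0, -260.0, 0.0)]
235 [(325, 482.0, 4.0, -4.0), (331, 481.0, -9.0, 13.0), (337, 480.0, -21.0, 42.0), (343, 480.0, -34.0, 50.0), (349, 480.0, -47.0, 45.0), (355, 481.0, -61.0, 44.0), (361, 483.0, -78.0, 12.0), (367, 483.0, -91.0, 18.0), (373, 483.0, -104.0, 17.0), (379, 483.0, -118.0, 17.0), (385, 483.0, -131.0, 20.0), (391, 484.0, -145.0, 22.0), (397, 484.0, -159.0, 21.0), (403, 484.0, -173.0, 19.0), (409, 485.0, -187.0, 14.0), (415, 485.0, -200.0, 22.0), (421, 485.0, -213.0, 24.0), (427, 486.0, -228.0, 18.0), (433, 486.0, -241.0, 19.0), (439, 487.0, -260.0, -
[... 914 characters left out ...]
[(212, 520.0, 266.0, 3.0), (217, 519.0, 253.0, 13.0), (222, 520.0, 243.0, 5.0), (227, 520.0, 231.0, 8.0), (232, 518.0, 214.0, 42.0), (237, 518.0, 203.0, 42.0), (242, 518.0, 192.0, 40.0), (247, 518.0, 180.0, 45.0), (252, 519.0, 171.0, 32.0), (257, 521.0, 161.0, 15.0), (262, 522.0, 150.0, 14.0), (267, 522.0, 139.0, 11.0), (272, 523.0, 128.0, 3.0)]
220 [(212, 511.0, 267.0, -1.0), (217, 510.0, 253.0, 12.0), (222, 511.0, 243.0, 2.0), (227, 511.0, 230.0, 8.0), (232, 511.0, 218.0, 12.0), (237, 511.0, 207.0, 10.0), (242, 511.0, 195.0, 16.0), (247, 512.0, 184.0, 13.0), (252, 512.0, 173.0, 14.0), (257, 512.0, 161.0, 11.0), (262, 513.0, 150.0, 12.0), (267, 513.0, 139.0, 11.0), (272, 514.0, 128.0, 1.0)]
```

View pics/topc.png

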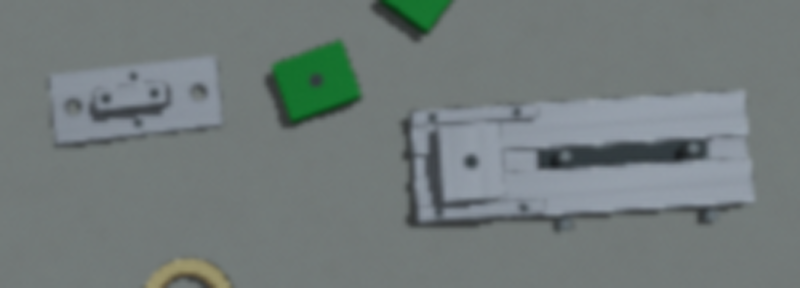

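View pics/scc.png

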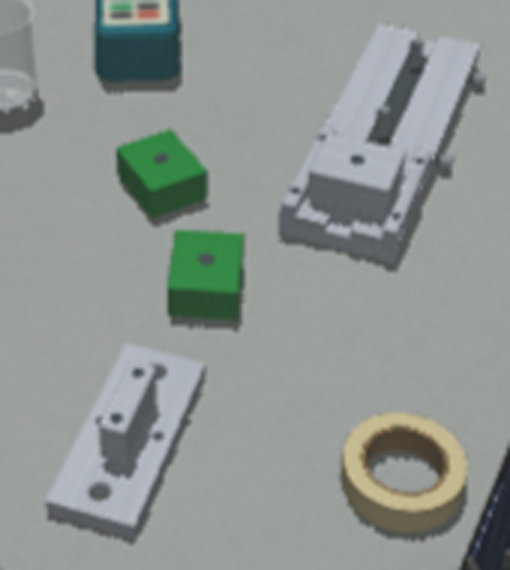

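The top crop confirms it. The grey block has rails beside it, and the pins are visible at crop (563,157) and (690,148). The clamp screws are on the robot side, so bed +x is about world +x and bed +y about world +y. Now I'll measure the outlines.

```bash
python3 - <<'E'
from h import *
s=load('top'); c=load('scene')
def fit(s,roi,z,thr):
    x0,x1,y0,y1=roi
    k=8
    im=cv2.cvtColor(s['pixels'],cv2.COLOR_RGB2GRAY)[y0:y1,x0:x1]
    im=cv2.resize(im,None,fx=k,fy=k,interpolation=cv2.INTER_CUBIC)
    m=(im>thr).astype(np.uint8); m=cv2.morphologyEx(m,cv2.MORPH_OPEN,np.ones((25,25)))
    m=cv2.morphologyEx(m,cv2.MORPH_CLOSE,np.ones((41,41)))
    cs,_=cv2.findContours(m,cv2.RETR_EXTERNAL,cv2.CHAIN_APPROX_NONE)
    cn=max(cs,key=cv2.contourArea)[:,0].astype(float)
    u=(cn[:,0]+.5)/k-.5+x0; v=(cn[:,1]+.5)/k-.5+y0
    W=np.array([onplane(s,a,b,z)[:2] for a,b in zip(u,v)])
    r=cv2.minAreaRect((W*1000).astype(np.float32)); return r,cv2.boxPoints(r).round(1).tolist()
g=cv2.cvtColor(s['pixels'],cv2.COLOR_RGB2GRAY)
print(g[216,205:280:3],g[230,320:445:4],g[205:275:3,400])
for t in (145,155,165):
    print(t,'plate',fit(s,(208,278,196,236),.012,t)); print('bed',fit(s,(320,445,205,262),.020,t))
    
E
```

```text
[120 120 119 120 136 121  94 135 108  88 136 145 146 143 130 130 115 143
 139 130 143 132 120 119 119] [120 119  87 144  78 149 151 154 153 150 141 143 145 129 110 102 106 107
  75  66  67  73  60  51 103  83 150 151 144 119 119 121] [120 119 120 128 157 158 154 157 104  58  83 156 157 152 156 101 117 118
 118 118 119 118 119 119]
145 plate (((543.7005004882812, 149.2538299560547), (10.82465934753418, 9.479409217834473), 1.91826593875885), [[538.0999755859375, 153.8000030517578], [538.4000244140625, 144.3000030517578], [549.2999877929688, 144.6999969482422], [549.0, 154.1999969482422]])
bed (((488.2604064941406, -133.78201293945312), (78.22564697265625, 217.9220733642578), 4.660499572753906), [[440.3999938964844, -28.399999618530273], [458.1000061035156, -245.60000610351562], [536.0999755859375, -239.1999969482422], [518.4000244140625, -22.0]])Traceback (most recent call last):
  File "<stdin>", line 18, in <module>
  File "<stdin>", line 11, in fit
ValueError: max() iterable argument is empty
```

```bash
cat >> h.py <<'E'
def fit(s,roi,z,thr,close=41,op=25):
    x0,x1,y0,y1=roi
    k=8
    im=cv2.cvtColor(s['pixels'],cv2.COLOR_RGB2GRAY)[y0:y1,x0:x1]
    im=cv2.resize(im,None,fx=k,fy=k,interpolation=cv2.INTER_CUBIC)
    m=(im>thr).astype(np.uint8)
    m=cv2.morphologyEx(m,cv2.MORPH_CLOSE,np.ones((close,close)));m=cv2.morphologyEx(m,cv2.MORPH_OPEN,np.ones((op,op))) 
    cs,_=cv2.findContours(m,cv2.RETR_EXTERNAL,cv2.CHAIN_APPROX_NONE)
    cn=max(cs,key=cv2.contourArea)[:,0].astype(float)
    u=(cn[:,0]+.5)/k-.5+x0; v=(cn[:,1]+.5)/k-.5+y0
    W=np.array([onplane(s,a,b,z)[:2] for a,b in zip(u,v)])
    r=cv2.minAreaRect((W*1000).astype(np.float32)); return np.round(np.hstack([r[0],r[1],r[2]]),1).tolist(),cv2.boxPoints(r).round(1).tolist()
E
python3 - <<'E'
from h import *
s=load('top')
for t in (127,132): 
    print(t,'plate',fit(s,(208,280,196,236),.012,t,61)); print('bed',fit(s,(320,445,205,262),.020,t,41,41))
E
```

```text
127 plate ([522.6, 196.1, 50.0, 119.8, 7.8], [[489.70001220703125, 252.10000610351562], [505.8999938964844, 133.39999389648438], [555.4000244140625, 140.1999969482422], [539.2000122070312, 258.8999938964844]])
bed ([487.9, -124.8, 81.2, 240.4, 4.7], [[437.70001220703125, -8.300000190734863], [457.20001220703125, -247.89999389648438], [538.0999755859375, -241.3000030517578], [518.5999755859375, -1.7000000476837158]])
132 plate ([522.2, 196.0, 48.7, 118.0, 7.9], [[490.0, 251.10000610351562], [506.20001220703125, 134.3000030517578], [554.4000244140625, 140.89999389648438], [538.2999877929688, 257.79998779296875]])
bed ([487.7, -124.6, 80.3, 239.5, 4.7], [[437.8999938964844, -8.600000381469727], [457.5, -247.1999969482422], [537.5, -240.6999969482422], [517.9000244140625, -2.0]])
```

```bash
cat >> h.py <<'E'
from scipy.spatial.transform import Rotation as R
def tgt(p0,R0,p,jaw):   # jaw: world yaw of tool x, tool y down
    c,s_=np.cos(jaw),np.sin(jaw)
    Rt=np.array([[c,0,-s_],[s_,0,c],[0,-1,0.]])
    return (R0.T@(np.array(p)-p0)*1000).round(1), R.from_matrix(R0.T@Rt).as_rotvec().round(4)
def now(p,jaw):
    st=read_state(); print('t',st['time'],st['tcp_pos'].round(4) if hasattr(st['tcp_pos'],'round') else st['tcp_pos'],'F',np.round(st['contact_force'],2),'gap',st['finger_gap'])
    R0=np.array(st['tcp_rot']);print('jaw',np.arctan2(R0[1,0],R0[0,0]))
    print(tgt(np.array(st['tcp_pos']),R0,p,jaw))
E
python3 -c "
from h import *
now([.5225,.196,.13],.137)"
```

```text
t 0.1 [0.168  0.6532 0.2216] F [ 0.04 -0.19 -0.26] gap 0.08688866801869179
jaw 1.3190305526557062
(array([-354.3,   92.2, -457.2]), array([ 1.100e-03,  1.182e+00, -1.500e-03]))
```

>>> servo_tool(motion=[-354,10,-457,0,1.182,0,0,-354,10,-457,0,1.182,0,0,-354,10,-457,0,1.182,0,0,-354,10,-457,0,1.182,0,0,-354,10,-457,0,1.182,0,0,-354,10,-457,0,1.182,0,0,-354,10,-457,0,1.182,0,0,-354,30,-457,0,1.182,0,0,-354,60,-457,0,1.182,0,0,-354,92,-457,0,1.182,0,0,-354,92,-457,0,1.182,0,0,-354,92,-457,0,1.182,0,0])

```text
time: 1.6
tcp_pos: [0.5225, 0.1985, 0.1312]
tcp_rot: [[0.99, 0.0, -0.138], [0.138, 0.001, 0.99], [0.0, -1.0, 0.001]]
contact_force: [0.6, -0.2, -0.4]
finger_gap: 0.0874
```

```bash
python3 - <<'E'
from h import *
now([.5225,.196,.10],.137)
s=store('wrist'); save(s,'w1.png'); print(s['K'],s['cam_to_world'].round(4)); 
E
```

```text
t 1.6 [0.5225 0.1985 0.1312] F [ 0.58 -0.23 -0.44] gap 0.0873832192036528
jaw 0.1384005330213327
(array([-0.3, 31.2, -2.5]), array([-0.0011,  0.0014,  0.0005]))
[[309.70691629   0.         324.06418419]
 [  0.         309.70691629 199.99928661]
 [  0.           0.           1.        ]] [[ 0.9904  0.1316  0.0433  0.5107]
 [ 0.1385 -0.945  -0.2962  0.2795]
 [ 0.0019  0.2993 -0.9542  0.2928]
 [ 0.      0.      0.      1.    ]]
```

View pics/w1.png

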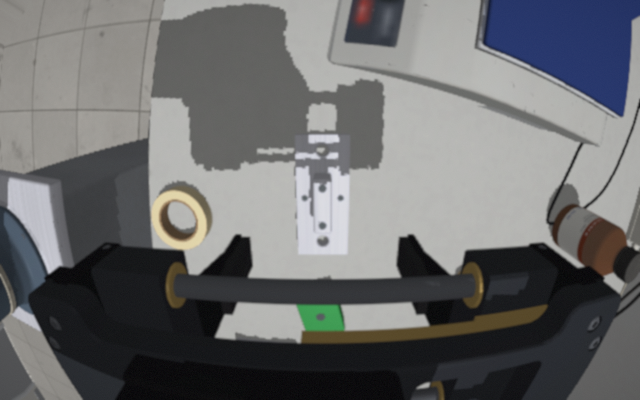

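Wrist view: the plate is centred near (322,195), between the open fingers, with holes near (322,150) and (323,240). I'll use those for a second fix on the plate.

```bash
cat >> h.py <<'E'
def wray(s,u,v):
    K=s['K'];T=s['cam_to_world'];a=(u-K[0,2])/K[0,0];b=(v-K[1,2])/K[1,1];r=np.hypot(a,b)
    return T[:3,3],T[:3,:3]@np.array([np.sin(r)*a/r,np.sin(r)*b/r,np.cos(r)])
def wplane(s,u,v,z):
    o,d=wray(s,u,v);return (o+d*(z-o[2])/d[2])[:2]
E
python3 - <<'E'
from h import *
s=load('wrist')
b=cv2.resize(s['pixels'][120:270,270:375],None,fx=4,fy=4,interpolation=cv2.INTER_CUBIC)
cv2.imwrite('pics/w1c.png',b[...,::-1])
E
```

```text
(no output)
```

View pics/w1c.png

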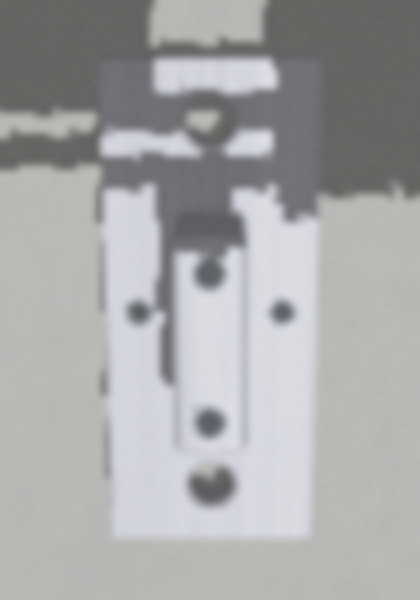

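```bash
python3 - <<'E'
from h import *
s=load('wrist')
f=lambda x,y:(x/4-.375+270,y/4-.375+120)
q=[wplane(s,*f(*p),.012) for p in [(210,118),(212,484)]]
print(np.round(q,4),np.linalg.norm(q[0]-q[1]),np.mean(q,0),np.arctan2(-(q[0]-q[1])[0],(q[0]-q[1])[1]))
e=[wplane(s,*f(*p),.012) for p in [(100,60),(320,60),(312,537),(113,537)]]
print(np.round(e,4),np.mean(e,0))
d=[wplane(s,*f(*p),.04) for p in [(210,274),(210,422)]];print(np.round(d,4),np.mean(d,0))
E
```

```text
[[0.515  0.2403]
 [0.5279 0.1501]] 0.09105802036057746 [0.52146199 0.19519941] 0.14260911992195385
[[0.4884 0.2502]
 [0.5378 0.257 ]
 [0.5552 0.1387]
 [0.505  0.1317]] [0.52162006 0.19443226]
[[0.5191 0.2113]
 [0.5237 0.1779]] [0.52142245 0.19457428]
```

>>> servo_tool(motion=[0,40,0,0,0,0,0,0,80,0,0,0,0,0,0,100,0,0,0,0,0,0,109,0,0,0,0,0,0,109,0,0,0,0,0])

```text
time: 2.28
tcp_pos: [0.5228, 0.1983, 0.0223]
tcp_rot: [[0.99, 0.001, -0.138], [0.138, 0.001, 0.99], [0.001, -1.0, 0.001]]
contact_force: [-0.4, -0.2, -0.6]
finger_gap: 0.0871
```

```bash
python3 - <<'E'
from h import *
now([.5218,.1953,.016],.139)
s=store('wrist'); save(s,'w2.png')
E
```

```text
t 2.275 [0.5228 0.1983 0.0223] F [-0.43 -0.25 -0.61] gap 0.08709697970950805
jaw 0.1385282219100784
(array([-1.4,  6.3, -2.8]), array([-0.0009, -0.0005,  0.0012]))
```

View pics/w2.png

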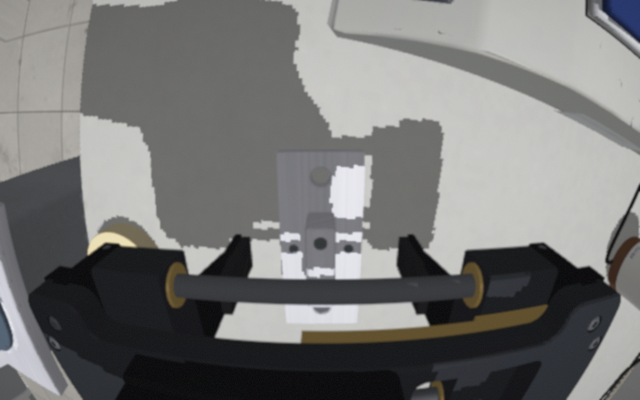

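The fingers straddle the plate squarely, with the bar at (320,243). I'll lower the last 6 mm and grip.

>>> servo_tool(motion=[-1,6,-3,0,0,0,0,-1,6,-3,0,0,0,0,-1,6,-3,0,0,0,0.5,-1,6,-3,0,0,0,1,-1,6,-3,0,0,0,1,-1,6,-3,0,0,0,1,-1,6,-3,0,0,0,1,-1,6,-3,0,0,0,1,-1,6,-3,0,0,0,1], force=45)

```text
time: 3.45
tcp_pos: [0.522, 0.194, 0.0155]
tcp_rot: [[0.991, -0.0, -0.137], [0.137, 0.0, 0.991], [0.0, -1.0, 0.0]]
contact_force: [0.2, 0.4, 0.0]
finger_gap: 0.025
```

>>> servo_tool(motion=[0,0,0,0,0,0,1,0,0,0,0,0,0,1,0,0,0,0,0,0,1], force=45)

```text
time: 3.82
tcp_pos: [0.5218, 0.1939, 0.0155]
tcp_rot: [[0.991, -0.0, -0.137], [0.137, 0.0, 0.991], [-0.0, -1.0, 0.0]]
contact_force: [-0.2, -0.2, 0.4]
finger_gap: 0.0153
```

Gripped (15.3 mm ≈ bar). I'll lift it, and meanwhile work out the pin positions from the earlier top and scene views.

>>> servo_tool(motion=[0,-30,0,0,0,0,1,0,-70,0,0,0,0,1,0,-100,0,0,0,0,1,0,-100,0,0,0,0,1])

```text
time: 4.32
tcp_pos: [0.5233, 0.1945, 0.1173]
tcp_rot: [[0.991, 0.004, -0.137], [0.137, 0.002, 0.991], [0.004, -1.0, 0.002]]
contact_force: [0.3, 0.5, -2.0]
finger_gap: 0.0158
```

```bash
python3 - <<'E'
from h import *
st=read_state();print(st['tcp_pos'],st['contact_force'],st['torque'],st['finger_gap'])
s=store('top'); c=store('scene')
a=cv2.resize(s['pixels'][205:265,325:440],None,fx=6.9,fy=6.9,interpolation=cv2.INTER_CUBIC)
b=cv2.resize(c['pixels'][145:230,355:440],None,fx=7,fy=7,interpolation=cv2.INTER_CUBIC)
cv2.imwrite('pics/t2.png',a[...,::-1]);cv2.imwrite('pics/s2.png',b[...,::-1])
E
```

```text
[0.52331973 0.19447612 0.11726634] [ 0.27828314  0.4504043  -2.01030709] [-0.09650729  0.05627089 -0.00258662] 0.015798358578273254
```

View pics/t2.png

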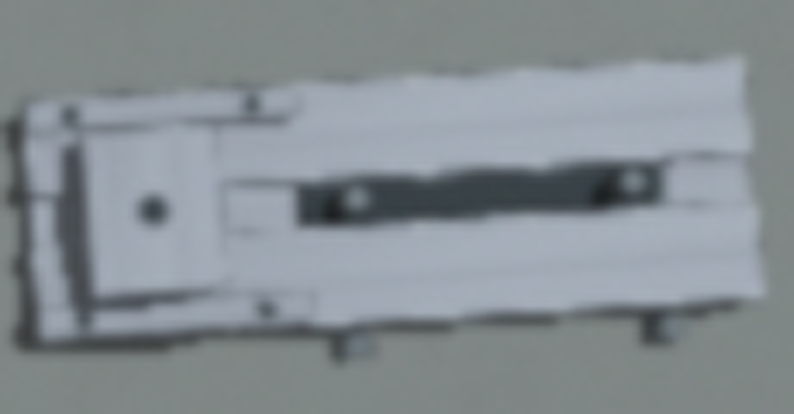

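View pics/s2.png

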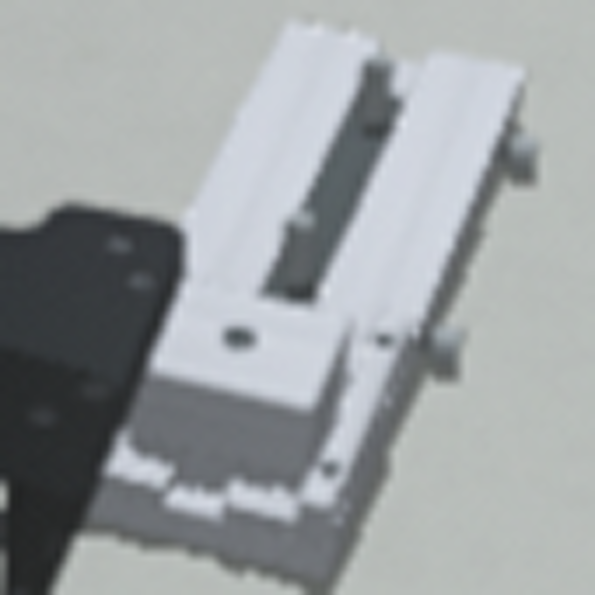

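Top crop: the pin tops are at (357,199) and (633,181), with the block hole at (153,210). Scene crop: the pin tops are near (300,218) and (402,72).

```bash
python3 - <<'E'
from h import *
s=load('top');c=load('scene')
f=lambda x,y:(x/6.9-.43+325,y/6.9-.43+205)
g=lambda x,y:(x/7-.43+355,y/7-.43+145)
bc=np.array([.4878,-.1247]);th=.082
Rb=np.array([[np.cos(th),-np.sin(th)],[np.sin(th),np.cos(th)]])
for n,ss,P,z in [('top pins',s,[f(357,199),f(633,181)],.042),('sc',c,[g(300,218),g(402,72)],.042),('blk',s,[f(153,210)],.046),('blksc',c,[g(238,338)],.046)]:
    W=np.array([onplane(ss,*p,z)[:2] for p in P]); print(n,W.round(4).tolist(),'bed',((W-bc)@Rb).round(4).tolist(),'mid bed',((W.mean(0)-bc)@Rb).round(4))
    if len(W)==2: d=W[0]-W[1];print(np.linalg.norm(d),np.arctan2(-d[0],d[1]))
E
```

```text
top pins [[0.4853, -0.1087], [0.4929, -0.1982]] bed [[-0.0012, 0.0162], [-0.0009, -0.0737]] mid bed [-0.001  -0.0288]
0.08990676442846945 0.08534642676166454
sc [[0.487, -0.1099], [0.4849, -0.196]] bed [[0.0004, 0.0148], [-0.0088, -0.0708]] mid bed [-0.0042 -0.028 ]
0.08609280160377351 -0.024836615012685456
blk [[0.4801, -0.0424]] bed [[-0.0009, 0.0827]] mid bed [-0.0009  0.0827]
blksc [[0.4816, -0.0444]] bed [[0.0004, 0.0806]] mid bed [0.0004 0.0806]
```

```bash
python3 - <<'E'
from h import *
s=load('top');P=pts(s).reshape(-1,3);P=P[~np.isnan(P[:,0])]
m=(P[:,2]>.06)&(P[:,1]<-.1)&(P[:,0]<1.0)&(P[:,0]>.3)
print(np.percentile(P[m],[0,1,50,99,100],axis=0).round(3))
now([.575,-.205,.14],.082)
st=load('top')
E
```

```text
[[ 0.52  -0.69   0.06 ]
 [ 0.544 -0.644  0.066]
 [ 0.696 -0.481  0.152]
 [ 0.867 -0.34   0.174]
 [ 0.919 -0.336  0.183]]
t 4.425 [0.5211 0.1938 0.1145] F [-0.45 -0.49 -2.51] gap 0.015393153329273006
jaw 0.13722612302917825
(array([  -1.2,  -25.4, -402.4]), array([ 0.0003,  0.0552, -0.0016]))
```

>>> servo_tool(motion=[0,-25,-50,0,0,0,1,0,-25,-110,0,0.03,0,1,0,-25,-170,0,0.055,0,1,0,-25,-230,0,0.055,0,1,0,-25,-290,0,0.055,0,1,0,-25,-350,0,0.055,0,1,0,-25,-390,0,0.055,0,1,-1,-25,-402,0,0.055,0,1,-1,-25,-402,0,0.055,0,1,-1,-25,-402,0,0.055,0,1])

```text
time: 5.68
tcp_pos: [0.5757, -0.2019, 0.1395]
tcp_rot: [[0.996, -0.002, -0.085], [0.085, 0.002, 0.996], [-0.002, -1.0, 0.002]]
contact_force: [-0.4, 0.6, -2.3]
finger_gap: 0.0158
```

```bash
python3 - <<'E'
from h import *
now([.575,-.205,.14],.082)
s=store('wrist'); save(s,'w3.png')
E
```

```text
t 5.675 [ 0.5757 -0.2019  0.1395] F [-0.38  0.64 -2.33] gap 0.01584683244114027
jaw 0.08470636369215694
(array([-1. , -0.5, -3. ]), array([-0.0021,  0.0027, -0.0016]))
```

View pics/w3.png

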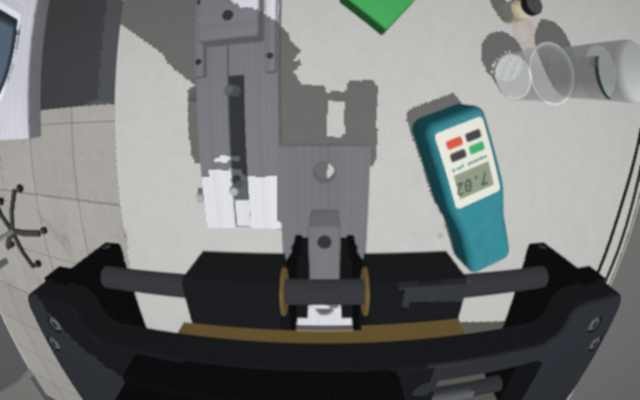

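```bash
python3 - <<'E'
from h import *
s=load('wrist')
b=cv2.resize(s['pixels'][70:210,190:380],None,fx=4,fy=4,interpolation=cv2.INTER_CUBIC)
cv2.imwrite('pics/w3c.png',cv2.convertScaleAbs(b,alpha=1.5)[...,::-1])
E
```

```text
(no output)
```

View pics/w3c.png

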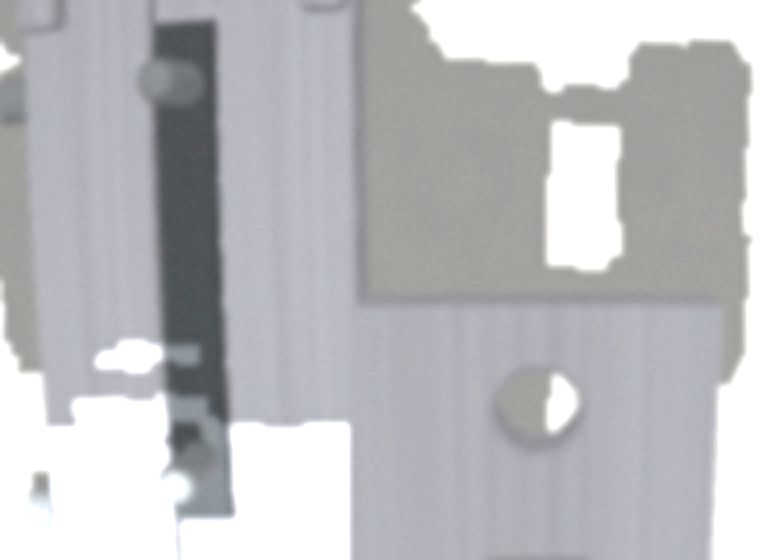

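```bash
python3 - <<'E'
from h import *
s=load('wrist');st=read_state();tp=st['tcp_pos'];th=.0835
f=lambda x,y:(x/4-.375+190,y/4-.375+70)
Rb=np.array([[np.cos(th),-np.sin(th)],[np.sin(th),np.cos(th)]])
q=np.array([wplane(s,*f(*p),.042) for p in [(157,81),(180,487)]]);d=q[0]-q[1]
print(q.round(4),np.linalg.norm(d),'yaw',np.arctan2(-d[0],d[1]),'mid',q.mean(0))
zt=tp[2]-.0035
h=wplane(s,*f(538,408),zt); e=np.array([wplane(s,*f(*p),zt) for p in [(360,300),(722,302)]])
print('hole',h,'edge',e.round(4), np.arctan2(e[1]-e[0],1)[1]/.05,'w',np.linalg.norm(e[1]-e[0]))
jaw=.0847
a=np.array([-np.sin(jaw),np.cos(jaw)])
print('plate centre',h-.045*a,e.mean(0)-.06*a,'tcp',tp[:2], (h-.045*a-tp[:2])@Rb)
# slot edges, deck
for y in (30,150,300): print([((wplane(s,*f(x,y),.02))).round(4).tolist() for x in {30:(156,216),150:(157,218),300:(163,221)}[y]])
# bed outer
print([(wplane(s,*f(x,y),.02)).round(4).tolist() for x,y in [(28,200),(362,200),(46,400),(352,420)]])
E
```

```text
[[ 0.4871 -0.1107]
 [ 0.4952 -0.1999]] 0.08953408984238667 yaw 0.09147722553531312 mid [ 0.49115151 -0.15532228]
hole [ 0.5717698  -0.15566486] edge [[ 0.5467 -0.1428]
 [ 0.5952 -0.1389]] 0.07777185711648175 w 0.04863553667116464
plate centre [ 0.57557675 -0.20050354] [ 0.57598902 -0.20059552] tcp [ 0.57592026 -0.20189992] [-0.00022585  0.00142017]
[[0.479, -0.0979], [0.4935, -0.0978]]
[[0.4811, -0.1261], [0.4958, -0.1256]]
[[0.484, -0.1613], [0.4983, -0.1605]]
[[0.4487, -0.1386], [0.5301, -0.1355], [0.454, -0.1873], [0.5308, -0.1869]]
```

```bash
python3 - <<'E'
from h import *
now([.4908,-.1563,.066],.084)
E
```

```text
t 5.725 [ 0.5759 -0.2019  0.1398] F [ 0.14  0.32 -2.25] gap 0.01606542889060828
jaw 0.08509167187139186
(array([-80.9,  74. ,  52.5]), array([-0.0017,  0.0011, -0.001 ]))
```

>>> servo_tool(motion=[-40,0,26,0,0,0,1,-81,0,52,0,0,0,1,-81,30,52,0,0,0,1,-81,60,52,0,0,0,1,-81,72,52,0,0,0,1,-81,72,52,0,0,0,1,-81,72,52,0,0,0,1])

```text
time: 6.6
tcp_pos: [0.4918, -0.1594, 0.0694]
tcp_rot: [[0.997, 0.002, -0.082], [0.082, -0.0, 0.997], [0.002, -1.0, -0.0]]
contact_force: [-0.4, -0.9, -1.5]
finger_gap: 0.0159
```

```bash
python3 - <<'E'
from h import *
now([.4908,-.1563,.066],.084)
for n in ['wrist','scene']:
    s=store(n); save(s,n[0]+'4.png')
now([.4908,-.1563,.066],.084)
s=load('scene');b=cv2.resize(s['pixels'][120:240,330:450],None,fx=5,fy=5,interpolation=cv2.INTER_CUBIC)
cv2.imwrite('pics/s4c.png',b[...,::-1])
E
```

```text
t 6.6 [ 0.4918 -0.1594  0.0694] F [-0.38 -0.89 -1.5 ] gap 0.015878743819967716
jaw 0.08225595467566565
(array([-0.8,  3.4,  3.1]), array([ 0.0004, -0.0017,  0.0018]))
t 6.7 [ 0.4917 -0.1594  0.0695] F [ 0.72 -0.06 -2.91] gap 0.015753686782631775
jaw 0.08204931012129171
(array([-0.7,  3.5,  3.2]), array([ 0.0004, -0.002 ,  0.002 ]))
```

View pics/w4.png

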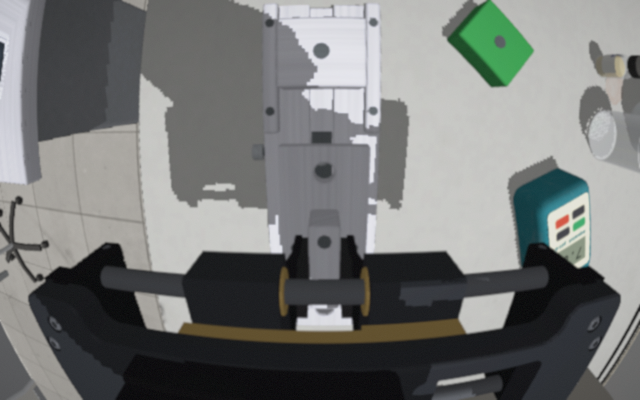

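View pics/s4c.png

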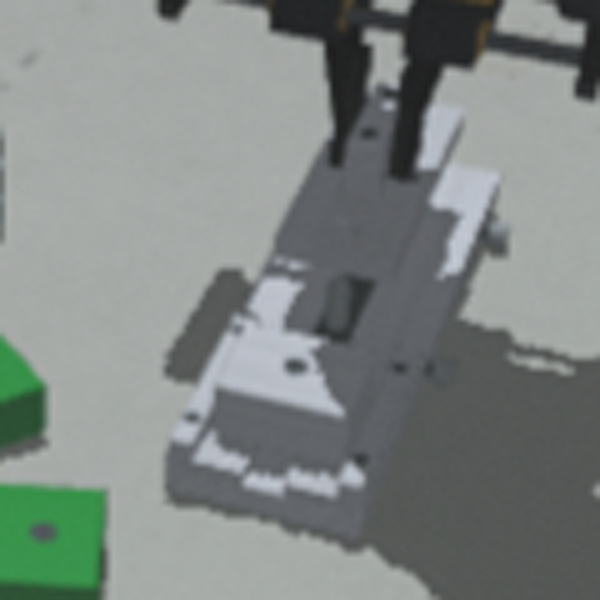

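Wrist: the plate is over the slot, with its hole at (323,170) and dark below. Scene: a pin peeks out under the plate's front end at (340,300), which fits the geometry. I'll correct by the measured offset and come down gently.

>>> servo_tool(motion=[-0.7,4,3.2,0,-0.002,0.002,1,-0.7,7,3.2,0,-0.002,0.002,1,-0.7,7,3.2,0,-0.002,0.002,1])

```text
time: 7.08
tcp_pos: [0.4897, -0.156, 0.0612]
tcp_rot: [[0.996, -0.003, -0.084], [0.084, -0.0, 0.996], [-0.003, -1.0, 0.0]]
contact_force: [0.1, -0.2, -2.7]
finger_gap: 0.0155
```

```bash
python3 - <<'E'
from h import *
now([.4908,-.1563,.057],.084)
s=store('wrist')
b=cv2.resize(s['pixels'][0:200,230:420],None,fx=4,fy=4,interpolation=cv2.INTER_CUBIC)[:600]
cv2.imwrite('pics/w5c.png',cv2.convertScaleAbs(b,alpha=1.5)[...,::-1])
E
```

```text
t 7.075 [ 0.4897 -0.156   0.0612] F [ 0.12 -0.2  -2.7 ] gap 0.015543898235850256
jaw 0.08408991056293476
(array([ 1.1,  4.2, -0.4]), array([-0.0002,  0.0001, -0.0026]))
```

```bash
python3 - <<'E'
from h import *
s=load('wrist')
b=cv2.resize(s['pixels'][110:200,260:390],None,fx=6,fy=6,interpolation=cv2.INTER_CUBIC)
cv2.imwrite('pics/w5c.png',cv2.convertScaleAbs(b,alpha=1.6)[...,::-1])
E
```

```text
(no output)
```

View pics/w5c.png

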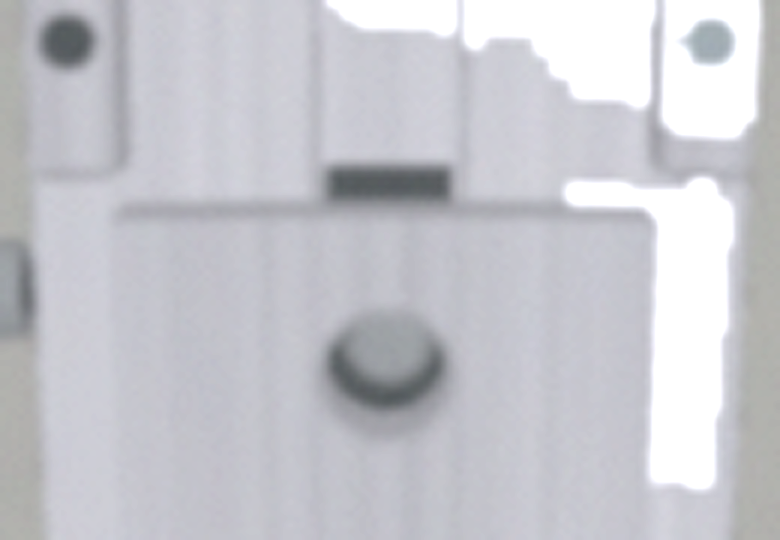

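The pin is visible through the plate's hole at crop (388,345), centred across. I'll work out its y offset.

```bash
python3 - <<'E'
from h import *
s=load('wrist');tp=read_state()['tcp_pos'];th=.084
f=lambda x,y:(x/6-.417+260,y/6-.417+110)
Rb=np.array([[np.cos(th),-np.sin(th)],[np.sin(th),np.cos(th)]])
F=lambda x,y,z:((wplane(s,*f(x,y),z)-tp[:2])@Rb*1000).round(2)
zb=tp[2]-.0155;zt=zb+.012
print('tcp z',tp[2])
print('top rim y',F(386,312,zt),F(386,435,zt),'x',F(325,370,zt),F(447,370,zt))
print('bottom rim -y',F(386,408,zb), 'x', F(330,365,zb),F(443,365,zb))
for z in (.042,.040,.039): print('pin low edge',z,F(388,378,z),'x',F(345,350,z),F(435,350,z))
print('plate end',F(380,212,zt))
E
```

```text
tcp z 0.06134118631295349
top rim y [-0.23 52.07] [-0.23 40.64] x [-5.76 46.72] [ 5.3  46.73]
bottom rim -y [-0.25 40.34] x [-5.69 44.64] [ 5.29 44.65]
pin low edge 0.042 [-0.05 42.5 ] x [-4.32 45.34] [ 4.6  45.35]
pin low edge 0.04 [-0.06 42.06] x [-4.37 44.94] [ 4.65 44.95]
pin low edge 0.039 [-0.06 41.84] x [-4.39 44.73] [ 4.68 44.74]
plate end [-0.77 61.16]
```

Offsets: +0.35 mm in x and +0.3 mm in y, well inside the taper. Going down halfway first.

>>> servo_tool(motion=[0.3,4,0.3,0,0,0,1,0.3,8,0.3,0,0,0,1,0.3,12,0.3,0,0,0,1,0.3,12,0.3,0,0,0,1])

```text
time: 7.62
tcp_pos: [0.4898, -0.1557, 0.0491]
tcp_rot: [[0.996, -0.003, -0.084], [0.084, 0.0, 0.996], [-0.003, -1.0, 0.0]]
contact_force: [-0.3, -0.1, -2.1]
finger_gap: 0.0157
```

It's on the pins with no resistance. I'll go down to the deck.

>>> servo_tool(motion=[0,4,0,0,0,0,1,0,8,0,0,0,0,1,0,12,0,0,0,0,1,0,13,0,0,0,0,1,0,13.5,0,0,0,0,1,0,13.5,0,0,0,0,1])

```text
time: 8.38
tcp_pos: [0.4902, -0.1558, 0.0361]
tcp_rot: [[0.996, -0.002, -0.084], [0.084, -0.0, 0.996], [-0.002, -1.0, 0.0]]
contact_force: [-0.1, 0.6, -2.6]
finger_gap: 0.0156
```

>>> servo_tool(motion=[0,0.8,0,0,0,0,1,0,1.6,0,0,0,0,1,0,1.6,0,0,0,0,1])

```text
time: 8.75
tcp_pos: [0.4903, -0.1558, 0.0355]
tcp_rot: [[0.996, -0.001, -0.084], [0.084, 0.001, 0.996], [-0.001, -1.0, 0.001]]
contact_force: [-2.3, 1.9, 7.9]
finger_gap: 0.0159
```

Seated: contact at z = 0.0355 as predicted, with about 10 N of load. Releasing and rising.

>>> servo_tool(motion=[0,0,0,0,0,0,0.6,0,0,0,0,0,0,0.4,0,0,0,0,0,0,0.4,0,0,0,0,0,0,0.4,0,-20,0,0,0,0,0.4,0,-50,0,0,0,0,0.4,0,-90,0,0,0,0,0.3,0,-90,0,0,0,0,0.3])

```text
time: 9.75
tcp_pos: [0.4924, -0.1565, 0.127]
tcp_rot: [[0.996, 0.004, -0.084], [0.084, -0.001, 0.996], [0.004, -1.0, -0.001]]
contact_force: [0.3, 0.1, -0.2]
finger_gap: 0.0591
```

```bash
python3 - <<'E'
from h import *
now([.4823,-.0437,.13],.084)
s=store('wrist');save(s,'w6.png')
E
```

```text
t 9.75 [ 0.4924 -0.1565  0.127 ] F [ 0.27  0.05 -0.21] gap 0.05907742063928332
jaw 0.08394162686627017
(array([ -0.6,  -3.1, 113.2]), array([ 0.0013, -0.0001,  0.0042]))
```

View pics/w6.png

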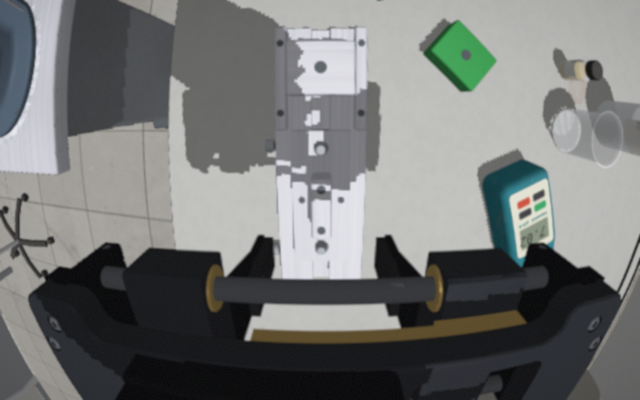

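The wrist view shows both pins standing up through the plate's holes at (321,150) and (321,245). The block is at (320,67). I'll measure the block relative to the plate.

```bash
python3 - <<'E'
from h import *
s=load('wrist');th=.084
Rb=np.array([[np.cos(th),-np.sin(th)],[np.sin(th),np.cos(th)]])
c=np.array([.490,-.1544])
F=lambda x,y,z:((wplane(s,x,y,z)-c)@Rb*1000).round(1)
print('pins',F(321,148,.042),F(321,245,.042),'plate end',F(320,131,.032),'blk',F(320.5,67,.046))
b=cv2.resize(s['pixels'][10:160,250:400],None,fx=4,fy=4,interpolation=cv2.INTER_CUBIC)
cv2.imwrite('pics/w6c.png',b[...,::-1])
p=c+Rb@np.array([0,.1115+.022+.025]);print(p); now([*p,.10],.084)
now([*p,.028],.084)
E
```

```text
pins [ 0.2 45.8] [  0.  -39.5] plate end [-0.6 58.6] blk [-1.000e-01  1.101e+02]
[0.47670165 0.00354114]
t 9.8 [ 0.4911 -0.1559  0.1254] F [0.23 0.7  0.36] gap 0.05980361575564887
jaw 0.08413177627098206
(array([ -1. ,  25.4, 160.1]), array([0.0003, 0.0001, 0.0007]))
t 9.8 [ 0.4911 -0.1559  0.1254] F [0.23 0.7  0.36] gap 0.05980361575564887
jaw 0.08413177627098206
(array([ -1. ,  97.4, 160.1]), array([0.0003, 0.0001, 0.0007]))
```

View pics/w6c.png

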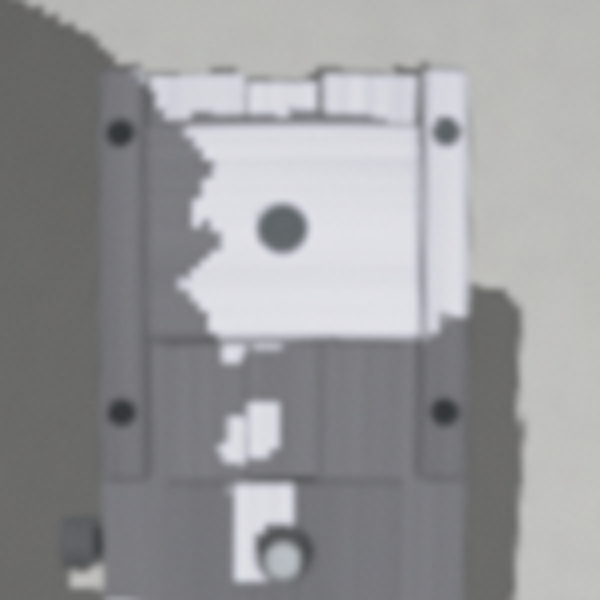

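>>> servo_tool(motion=[0,0,60,0,0,0,1,0,0,120,0,0,0,1,-1,0,160,0,0,0,1,-1,0,160,0,0,0,1,-1,20,160,0,0,0,1,-1,50,160,0,0,0,1,-1,80,160,0,0,0,1,-1,94,160,0,0,0,1,-1,94,160,0,0,0,1,-1,94,160,0,0,0,1], force=30)

```text
time: 11.05
tcp_pos: [0.4764, 0.0032, 0.0311]
tcp_rot: [[0.997, -0.001, -0.083], [0.083, -0.0, 0.997], [-0.001, -1.0, -0.0]]
contact_force: [0.6, 0.5, -1.0]
finger_gap: 0.0004
```

```bash
python3 - <<'E'
from h import *
now([.4767,.0035,.029],.084)
s=store('wrist');save(s,'w7.png')
s=store('scene');b=cv2.resize(s['pixels'][130:270,320:460],None,fx=4,fy=4,interpolation=cv2.INTER_CUBIC)
cv2.imwrite('pics/s7c.png',b[...,::-1])
E
```

```text
t 11.05 [0.4764 0.0032 0.0311] F [ 0.57  0.53 -0.96] gap 0.00039653236505068717
jaw 0.08335236701976825
(array([0.3, 2.1, 0.3]), array([ 0.    , -0.0006, -0.0007]))
```

View pics/s7c.png

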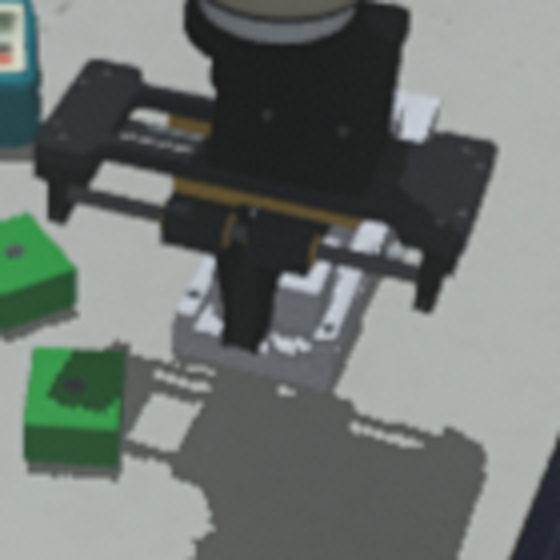

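The closed fingers stand behind the block's +y face. I'll push towards -y in two stages.

>>> servo_tool(motion=[0,1,-5,0,0,0,1,0,1,-10,0,0,0,1,0,1,-14,0,0,0,1,0,1,-18,0,0,0,1,0,1,-22,0,0,0,1,0,1,-26,0,0,0,1,0,1,-30,0,0,0,1,0,1,-34,0,0,0,1,0,1,-37,0,0,0,1,0,1,-38,0,0,0,1])

```text
time: 12.4
tcp_pos: [0.4788, -0.0346, 0.0294]
tcp_rot: [[0.997, -0.002, -0.084], [0.084, -0.0, 0.997], [-0.002, -1.0, 0.0]]
contact_force: [-0.8, 2.8, 3.2]
finger_gap: 0.0002
```

>>> servo_tool(motion=[0,0,-1.5,0,0,0,1,0,0,-3,0,0,0,1,0,0,-4,0,0,0,1,0,0,-5,0,0,0,1])

```text
time: 12.9
tcp_pos: [0.4793, -0.0394, 0.0294]
tcp_rot: [[0.996, -0.002, -0.084], [0.084, -0.0, 0.996], [-0.002, -1.0, 0.0]]
contact_force: [-0.3, 2.4, 2.5]
finger_gap: 0.0003
```

```bash
python3 - <<'E'
from h import *
now([.4767,.0035,.029],.084)
s=store('wrist');save(s,'w8.png')
E
```

```text
t 12.9 [ 0.4793 -0.0394  0.0294] F [-0.26  2.4   2.48] gap 0.00030047845119609694
jaw 0.08399920143320298
(array([ 1. ,  0.4, 42.9]), array([-0.0001, -0.    , -0.0021]))
```

View pics/w8.png

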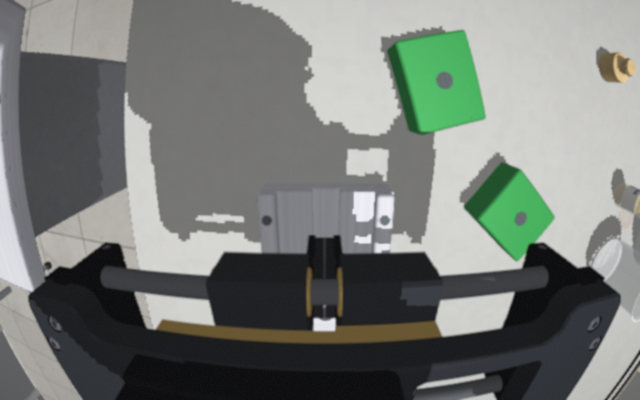

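>>> servo_tool(motion=[0,0,-0.7,0,0,0,1,0,0,-1.4,0,0,0,1,0,0,-2,0,0,0,1])

```text
time: 13.32
tcp_pos: [0.4794, -0.0405, 0.0294]
tcp_rot: [[0.996, -0.002, -0.084], [0.084, 0.001, 0.996], [-0.002, -1.0, 0.001]]
contact_force: [-0.9, 6.3, 3.2]
finger_gap: 0.0005
```

>>> servo_tool(motion=[0,0,-0.7,0,0,0,1,0,0,-1.4,0,0,0,1,0,0,-1.4,0,0,0,1])

```text
time: 13.7
tcp_pos: [0.4794, -0.0406, 0.0294]
tcp_rot: [[0.996, -0.003, -0.085], [0.085, 0.002, 0.996], [-0.003, -1.0, 0.003]]
contact_force: [-0.6, 8.9, 4.3]
finger_gap: 0.0006
```

It has stalled at 9 N, so the block is butted. I'll back off, rise, and move so the wrist camera can look down on the joint.

>>> servo_tool(motion=[0,0,4,0,0,0,1,0,0,15,0,0,0,1,0,-20,20,0,0,0,1,0,-60,20,0,0,0,1,0,-110,0,0,0,0,1,0,-130,-60,0,0,0,1,0,-130,-110,0,0,0,1,0,-130,-110,0,0,0,1])

```text
time: 14.7
tcp_pos: [0.4886, -0.1571, 0.16]
tcp_rot: [[0.997, -0.001, -0.076], [0.076, -0.003, 0.997], [-0.001, -1.0, -0.003]]
contact_force: [-0.7, 0.9, 0.0]
finger_gap: 0.0006
```

```bash
python3 - <<'E'
from h import *
now([.4767,.0035,.029],.084)
s=store('wrist');save(s,'w9.png')
b=cv2.resize(s['pixels'][40:260,250:400],None,fx=4,fy=4,interpolation=cv2.INTER_CUBIC)[:800]
b=cv2.resize(s['pixels'][60:240,250:400],None,fx=3.3,fy=3.3,interpolation=cv2.INTER_CUBIC)
cv2.imwrite('pics/w9c.png',b[...,::-1])
E
```

```text
t 14.7 [ 0.4886 -0.1571  0.16  ] F [-0.73  0.85  0.03] gap 0.0006282026387521928
jaw 0.07581657046176714
(array([  0.4, 130.5, 161.4]), array([ 0.003 , -0.0082, -0.001 ]))
```

View pics/w9.png

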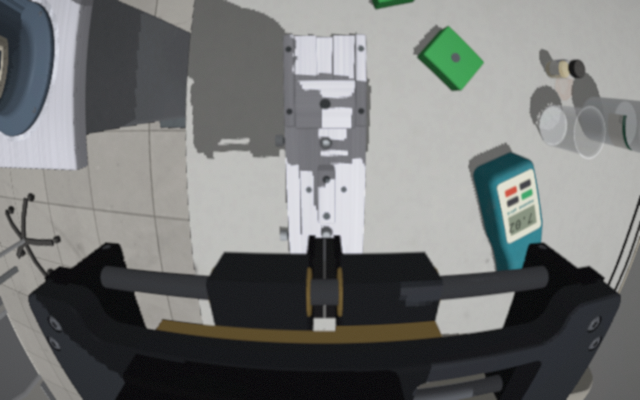

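View pics/w9c.png

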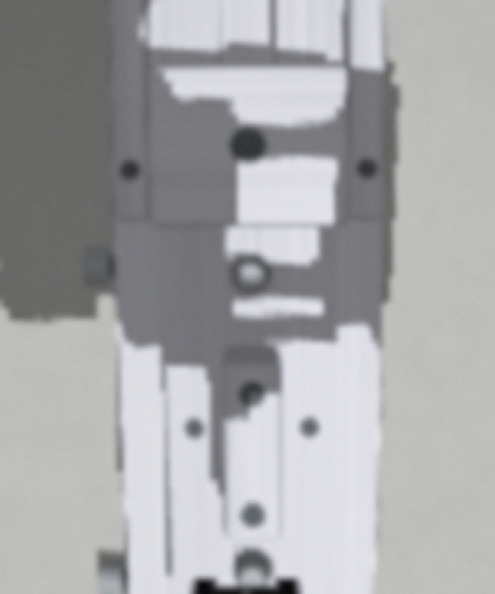

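```bash
python3 - <<'E'
from h import *
s=load('wrist');f=lambda x,y:(x/3.3-.35+250,y/3.3-.35+60)
F=lambda x,y,z:wplane(s,*f(x,y),z)
b=F(248,143,.046);pa,pb=F(195,428,.032),F(310,427,.032);p=(pa+pb)/2
h=F(250,272,.042)
print('blk',b,'plate',p,'dist',np.linalg.norm(b-p),'pin',h,np.linalg.norm(b-h)-45+0)
print('seam yaw',[np.arctan2(*(F(x2,y2,.046)-F(150,222,.046))[::-1]) for x2,y2 in [(345,222)]], 'far edge',np.arctan2(*(F(340,66,.046)-F(160,67,.046))[::-1]),'plate holes',np.arctan2(*(pb-pa)[::-1]))
E
```

```text
blk [ 0.48288419 -0.07323734] plate [ 0.49057596 -0.15534343] dist 0.08246558886339864 pin [ 0.48615336 -0.10848083] -44.964605209209026
seam yaw [np.float64(0.07663296588578246)] far edge 0.08325736640364384 plate holes 0.08541608865901944
```

Distance is 82.5 mm (nominal 82, limit 84). I'll move clear for a final independent look.

>>> servo_tool(motion=[0,-60,50,0,0,0,1,0,-80,110,0,0,0,1,0,-80,170,0,0,0,1,0,-80,230,0,0,0,1,0,-80,290,0,0,0,1,0,-80,340,0,0,0,1,0,-80,340,0,0,0,1])

```text
time: 15.62
tcp_pos: [0.4583, 0.1928, 0.2386]
tcp_rot: [[0.995, -0.004, -0.096], [0.096, 0.0, 0.995], [-0.004, -1.0, 0.001]]
contact_force: [-0.5, -0.2, -0.8]
finger_gap: 0.0007
```

```bash
python3 - <<'E'
from h import *
print(read_state()['tcp_pos'],read_state()['contact_force'])
s=store('top');a=cv2.resize(s['pixels'][205:265,325:440],None,fx=6.9,fy=6.9,interpolation=cv2.INTER_CUBIC)
cv2.imwrite('pics/t10.png',a[...,::-1])
P=pts(s);f=lambda x,y:(int(x/6.9+325),int(y/6.9+205))
E
```

```text
[0.45830821 0.19282303 0.23857478] [-0.50902836 -0.18340329 -0.80019772]
```

View pics/t10.png

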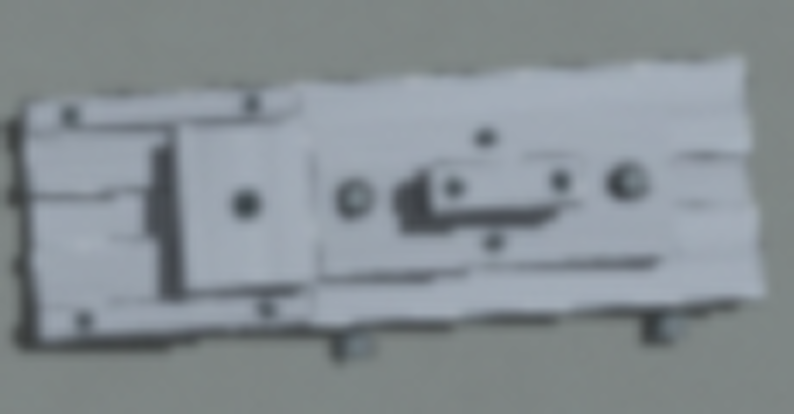

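```bash
python3 - <<'E'
from h import *
s=load('top');P=pts(s);f=lambda x,y:(int(round(x/6.9+325)),int(round(y/6.9+205)))
def m(x0,x1,y0,y1):
    a=f(x0,y0);b=f(x1,y1);return np.nanmean(P[a[1]:b[1]+1,a[0]:b[0]+1,2]).round(4)
print('plate left/right',m(325,400,120,165),m(580,650,110,155),m(330,400,230,260),m(560,650,215,250),'block',m(190,290,140,280),'deck',m(690,740,90,140),m(690,740,220,290))
g=lambda x,y,z:onplane(s,x/6.9-.43+325,y/6.9-.43+205,z)[:2]
b=g(246,204,.046);p=(g(486,138,.032)+g(493,242,.032))/2
print('dist',np.linalg.norm(b-p))
job_done()
E
```

```text
plate left/right 0.0311 0.0322 0.0319 0.0315 block 0.0458 deck 0.02 0.0198
dist 0.0813361192610208
the job is handed in; nothing more can be done
```

The mould is closed and the job is handed in, at about 15.7 s of the 64 s allowed. I gripped the plate by its bar and lowered it over both pins, checking one pin through its hole with the wrist camera on the way down. I then pushed the end block with closed fingers until it butted against the plate, stalling at about 9 N.

**Last checks:**
- **Plate:** both pins stand up through the holes. The plate top is level at 31–32 mm, against 32 mm for fully seated. The plate came to rest at the tool height I predicted.
- **Block:** its top is at 46 mm, flat on the deck. It is square to the plate within about 0.01 rad.
- **Gap:** the plate-to-block centre distance measured 82.5 mm from the wrist camera and 81.3 mm from the top camera. The two disagree by about 1 mm, which is camera error either side of the true 82 mm, and both are under the 84 mm limit.
- **Robot:** it is clear of everything.
- **Other objects:** I saw no contact with any of them, but I did not re-measure their positions at the end.

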